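# Make up two sample kits in compartment trays

## Robot

A 6-joint arm with a two-finger parallel gripper is mounted at the origin on a cart in front of the work surface, level with it; the furniture and walls round the work are solid. World frame = base frame: x ahead of the robot, y to its left, z up, the work surface at z = 0. Lengths are in m, angles in rad, forces in N, time in s.
With the tool pointing down it reaches from about 0.35 to 0.95 m from the base axis. Payload 17.4 kg.
Tool frame: the origin (TCP) lies on the centre line of the jaws, within the pads' length; the fingertips stand 19 mm ahead of it and the grasp point (between the pads) is the TCP; z points along the fingers, y is the line along which they close (so a half turn about z gives the same grasp; the last joint's range is limited). The gripper opens to 93 mm and grips with 3 to 60 N. Pads are 15 mm wide; open, the fingers measure 128 mm over their backs; the gripper's body (75 mm by 188 mm) begins 65 mm behind the grasp point.
Start: joints at [1.14, 0.116, 1.442, -0, 1.584, -0.038], TCP at [0.258, 0.624, 0.238] pointing down, gripper open.
Joint ranges: [-2.83, 2.83], [-0.83, 2.19], [0.07, 2.5], [-1.14, 4.28], [0.01, 3], [-2.97, 2.97]. Speed limits (rad/s): [1.89, 1.89, 2.22, 3.14, 3.14, 3.14].

## Interface

Orientations are given as [roll, pitch, yaw] about the fixed x, y, z axes, in that order (R = Rz(yaw) Ry(pitch) Rx(roll)).
In Python, from plant import sensors, snapshot, camera_params, arm gives the robot as it stands.
- The arm moves only by the shell command python3 -m crank 'ROWS'. ROWS is JSON, a list of rows, each a list of 3 entries, a list of its own where there are three numbers: the opening, from -1 (shut) to 1 (fully open), then the shift along the tool's x, y, z in cm, then the turn about the tool's z in rad. A call has 1 to 5 rows; each row shifts and turns the commanded pose from where the row before left it, along the tool's axes as they then stand; what a row does not reach is not made up. A row lasts 1/12 s, in which the tool goes at most 41.7 mm and 7.16 degrees, less where a joint would pass 70% of its speed; a pose out of reach is approached as far as the arm can. A call with a gripper value outside its range is refused whole. The fingers move at their own pace and stop on an object; the grip force is fixed at half the most. Time passes only in rows, so rows that do not move let the fingers close. It gives the time, the measured TCP pose, the force, the opening and the grip force at its end, in the units of the state.
- sensors.get_obs(): the state, without advancing time (a new reading comes with each control period).
- snapshot(name): name is "scene" or "side" or "wrist"; returns the picture (480x640x3 uint8, red, green, blue); there is no depth.
- camera_params(name): a dict with "fx", "fy", "cx", "cy" (pixels), "cam_to_world" (4x4, takes a point from camera to world coordinates). Camera axes: x right, y down, z forward; pixel columns grow to the right and rows downward; lengths in m; the calibration is good to about 2 mm. A picture is of the moment at which its call begins: read the wrist's pose just before it. camera_params takes no time and is no camera call; for the wrist camera it gives the pose at the moment of the call.
- arm.hand_in(): hands the job in; it is judged then, once.
The state is a dict: "time_s": time; "q": joint angles; "joint_velocities": joint speeds; "tau": joint torques, N m; "position": TCP position; "eef_rot": TCP orientation; "ft_force": force on the tool from outside, world axes, zero at the start; "moment": the same for the moment, N m; "width": finger opening in m; "grasp_force": force on a finger pad.
Only numpy, scipy, OpenCV 4.12 (cv2) and the standard library are available. Lean on these libraries where they do the work, as an engineer would, in place of code of your own. Each camera call takes 0.05 s, during which the arm holds its last target. There are 200 camera calls.

## Task

Make up two kits from the stock standing on the bench. The tray with two compartments gets the amber bottle and the smallest rubber stopper, one in each compartment, either way round; the tray with three compartments gets the petri dish in its wide middle compartment, and the dropper bottle and the largest rubber stopper in the two end compartments, one in each, either way round. Everything must stand upright and flat on the floor of its compartment; leave the middle-sized stopper and the roll of tape where they are, and knock nothing over.

Things in the scene. Friction and masses are not known exactly. Their poses are not given: they have to be found in the camera images.
- tray_three: Low grey tray with three compartments side by side, fixed to the bench: 126 mm (x) by 200 mm (y); floor 3 mm thick; lips and ribs 3 mm thick, 10 mm high over the bench; 7 mm finger tabs mid-way on the long sides. Compartments 120 mm long (x): middle one at y = 0, 76 mm wide; end ones centred at y = +69 and -69 mm, 56 mm wide. Origin: centre of the underside, on the bench; z up.
- tray_two: Low grey tray with two compartments side by side, fixed to the bench: 126 mm (x) by 117 mm (y); floor 3 mm thick; lips and rib 3 mm thick, 10 mm high over the bench; 7 mm finger tabs mid-way on the sides facing along x. Compartments 120 mm long (x), 54 mm wide, centred at y = +28.5 and -28.5 mm. Origin: centre of the underside, on the bench; z up.
- dropper_bottle: White plastic dropper bottle, standing: body 38 mm in diameter and 74 mm high with a narrower cap and pointed nozzle (20 mm thick) on it, 113 mm high in all, about 45 g. Grasp the body. Origin: centre of its underside, z up; round, yaw means nothing.
- petri_dish: Clear round petri dish with lid, lying flat: 60 mm in diameter, 15 mm high, about 16 g. The lid's rim (60 mm in diameter) reaches from 6 to 15 mm over the underside; below it the dish is 56 mm in diameter. Grasp the rim across the diameter. Origin: centre of its underside, z up; round, yaw means nothing.
- stopper_large: Largest of three plain rubber stoppers (black), standing on its wide end: 38 mm in diameter at the foot, slightly narrower at the top, 30 mm high, about 15 g. Origin: centre of its underside, z up; round, yaw means nothing.
- stopper_medium: Middle-sized of the three rubber stoppers (brick red): 31 mm in diameter, 28 mm high. Belongs to no kit: stays where it is. Origin: centre of its underside, z up; round, yaw means nothing.
- stopper_small: Smallest of the three rubber stoppers (brick red), standing on its wide end: 22 mm in diameter at the foot, slightly narrower at the top, 22 mm high, about 15 g. Origin: centre of its underside, z up; round, yaw means nothing.
- amber_bottle: Small amber glass bottle with black screw cap, standing: 33 mm in diameter, 86 mm high with the cap, about 35 g. Grasp the body, not more than 50 mm over its underside. Origin: centre of its underside, z up; round, yaw means nothing.
- tape_roll: Roll of white labelling tape lying flat, 60 mm in diameter, 18 mm high, with a hole. Belongs to no kit: stays where it is. Origin: centre of its underside, z up; round, yaw means nothing.
Mind the look-alikes: they are no part of the job. Leave any purple or yellow look-alike of the amber_bottle alone.

How it is judged:
At the end, for the whole second after the job is handed in: All five stand in their compartments as asked, within 12 (dish), 13 (dropper, large stopper), 14 (amber) or 19 mm (small stopper) of its middle line, 50 mm lengthwise, underside under 7 mm over the bench, tilt under 0.12 rad, at rest; other stopper and tape upright, moved under 30 mm (z of dropper_bottle in the frame of tray_three between 0 and 0.007 m and angle between each of dropper_bottle, petri_dish, stopper_large, amber_bottle, stopper_small's own z axis and vertical below 0.12 rad and linear speed of each of dropper_bottle, petri_dish, stopper_large, amber_bottle, stopper_small below 0.02 m/s and z of petri_dish in the frame of tray_three between 0 and 0.007 m and z of stopper_large in the frame of tray_three between 0 and 0.007 m and z of amber_bottle in the frame of tray_two between 0 and 0.007 m and z of stopper_small in the frame of tray_two between 0 and 0.007 m and y of petri_dish in the frame of tray_three between -0.012 and 0.012 m and x of petri_dish in the frame of tray_three between -0.05 and 0.05 m and ((y of dropper_bottle in the frame of tray_three between 0.056 and 0.082 m and x of dropper_bottle in the frame of tray_three between -0.05 and 0.05 m and y of stopper_large in the frame of tray_three between -0.082 and -0.056 m and x of stopper_large in the frame of tray_three between -0.05 and 0.05 m) or (y of dropper_bottle in the frame of tray_three between -0.082 and -0.056 m and x of dropper_bottle in the frame of tray_three between -0.05 and 0.05 m and y of stopper_large in the frame of tray_three between 0.056 and 0.082 m and x of stopper_large in the frame of tray_three between -0.05 and 0.05 m)) and ((y of amber_bottle in the frame of tray_two between 0.0145 and 0.0425 m and x of amber_bottle in the frame of tray_two between -0.05 and 0.05 m and y of stopper_small in the frame of tray_two between -0.0475 and -0.0095 m and x of stopper_small in the frame of tray_two between -0.05 and 0.05 m) or (y of amber_bottle in the frame of tray_two between -0.0425 and -0.0145 m and x of amber_bottle in the frame of tray_two between -0.05 and 0.05 m and y of stopper_small in the frame of tray_two between 0.0095 and 0.0475 m and x of stopper_small in the frame of tray_two between -0.05 and 0.05 m)) and distance of each of stopper_medium, tape_roll from where it was at the start of the episode below 0.03 m and angle between each of stopper_medium, tape_roll's own z axis and vertical below 0.2 rad); the robot touches nothing.
It fails at once if one of the listed loose things is knocked over (angle between any of dropper_bottle, petri_dish, stopper_large, tape_roll, amber_bottle, stopper_small, stopper_medium's own z axis and vertical above 0.8 rad).
It also fails if it takes over 128 s, if anything falls off the work surface, if the arm or the gripper's body presses on something with over 40 N, if the wrist force passes 120 N, or if a joint passes its speed limit or range.

## Working session

There is one attempt and no reset: what is moved stays moved. The work goes in short steps, Python scripts to look and compute and a shell command to move; the robot and the scene stay as the last step left them, time stands still between calls to the robot, and variables do not carry over. Pictures are saved under pics/ and viewed, at most 14 in all, crops included, and the job is handed in when it is done.

```bash
mkdir -p pics; ls
python3 - <<'E'
from plant import sensors, snapshot, camera_params
import cv2
o=sensors.get_obs();print(o)
for n in("scene","side","wrist"):
    p=camera_params(n);print(n,p)
    cv2.imwrite(f"pics/{n}0.png",snapshot(n)[:,:,::-1])
E
```

```text
pics
{'time_s': 0.0, 'q': array([ 1.14019429e+00,  1.16467655e-01,  1.44226203e+00, -1.50787082e-05,
        1.58399179e+00, -3.78016897e-02]), 'joint_velocities': array([-1.28925092e-03, -2.10553930e-05, -1.57587551e-04, -1.34753971e-03,
        9.43972851e-04, -2.07470589e-03]), 'tau': array([ 6.64825166e-04, -7.21237493e+01, -6.22641635e+01,  7.81187508e-02,
        2.34316156e-02, -1.41764490e-04]), 'position': array([0.25831178, 0.62342172, 0.23691953]), 'eef_rot': array([-3.14046407e+00, -2.75943762e-05,  2.74879210e+00]), 'ft_force': array([ 1.0260455 , -0.45882664,  0.20196796]), 'moment': array([ 0.00511313,  0.02542979, -0.04632548]), 'grasp_force': 0.0, 'width': 0.09298597177336465}
scene {'fx': 488.5959238816508, 'fy': 488.5959238816508, 'cx': 321.3112662907518, 'cy': 249.57709236110432, 'cam_to_world': array([[ 0.74016023, -0.43380148,  0.51378898,  0.13504737],
       [-0.67241361, -0.48290595,  0.56094722, -0.40740793],
       [ 0.00477202, -0.76066952, -0.64912179,  0.59464189],
       [ 0.        ,  0.        ,  0.        ,  1.        ]])}
side {'fx': 608.0341738875514, 'fy': 608.0341738875514, 'cx': 326.8872808910275, 'cy': 248.5044681481955, 'cam_to_world': array([[-0.98556657, -0.10539913,  0.13247478,  0.43074396],
       [-0.16887965,  0.55779051, -0.81261886,  0.93760946],
       [ 0.01175615, -0.82326228, -0.56753944,  0.67291843],
       [ 0.        ,  0.        ,  0.        ,  1.        ]])}
wrist {'fx': 376.4947932883807, 'fy': 376.4947932883807, 'cx': 320.047932778527, 'cy': 235.11523190401786, 'cam_to_world': array([[ 3.83615637e-01,  8.87160253e-01,  2.56487286e-01,
         1.86442834e-01],
       [ 9.23492445e-01, -3.68263272e-01, -1.07442385e-01,
         6.52625142e-01],
       [-8.63766718e-04,  2.78080650e-01, -9.60557341e-01,
         3.84253734e-01],
       [ 0.00000000e+00,  0.00000000e+00,  0.00000000e+00,
         1.00000000e+00]])}
```

View pics/scene0.png

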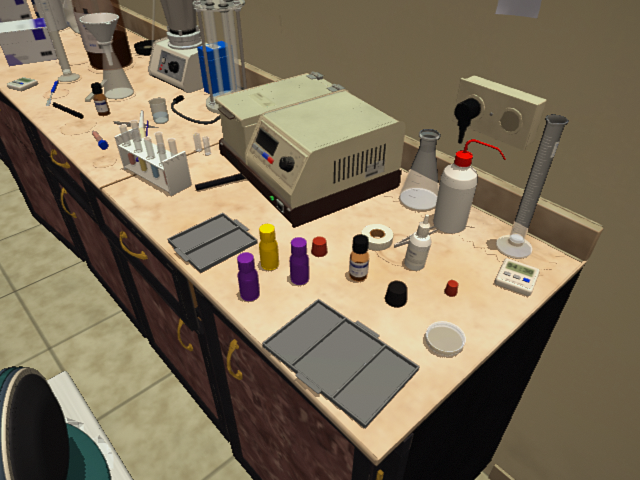

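View pics/side0.png

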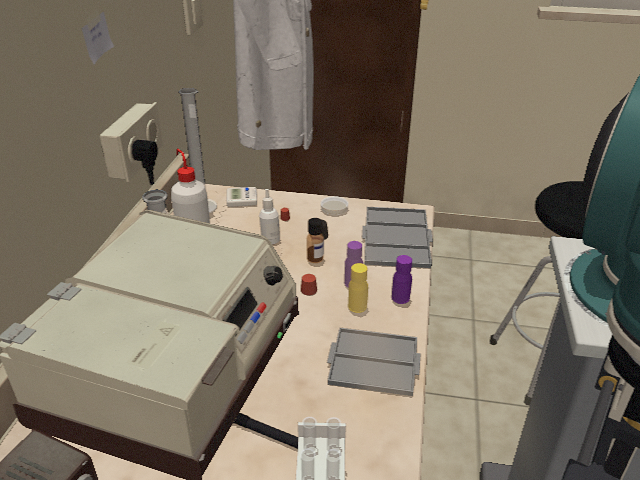

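Amber candidates in the scene view: amber bottle (359,258), yellow (268,247), purple (248,277) and (299,262), plus a background bottle (101,99). I choose (359,258).
- Dropper: (417,247), not the wash bottle (457,195).
- Stoppers: large black (396,294), small red (452,288), medium red (319,246).
- Dish: (445,339). Tape roll: (376,237).

I'll check these in one crop.

Run:
```python
import cv2
a=cv2.imread("pics/scene0.png")[205:425,165:485]
cv2.imwrite("pics/c1.png",cv2.resize(a,None,fx=2.5,fy=2.5,interpolation=cv2.INTER_CUBIC))
a=cv2.imread("pics/side0.png")[185:405,240:450]
cv2.imwrite("pics/c2.png",cv2.resize(a,None,fx=2.7,fy=2.7,interpolation=cv2.INTER_CUBIC))
```

```text
(no output)
```

View pics/c1.png

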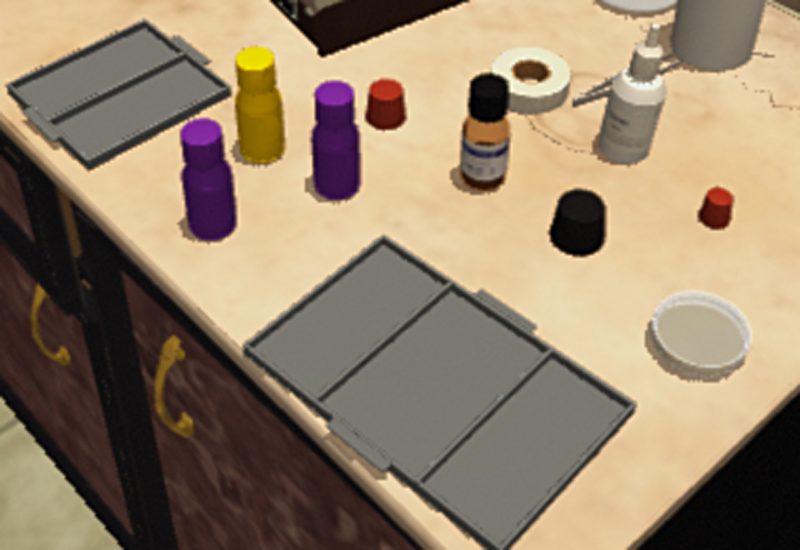

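View pics/c2.png

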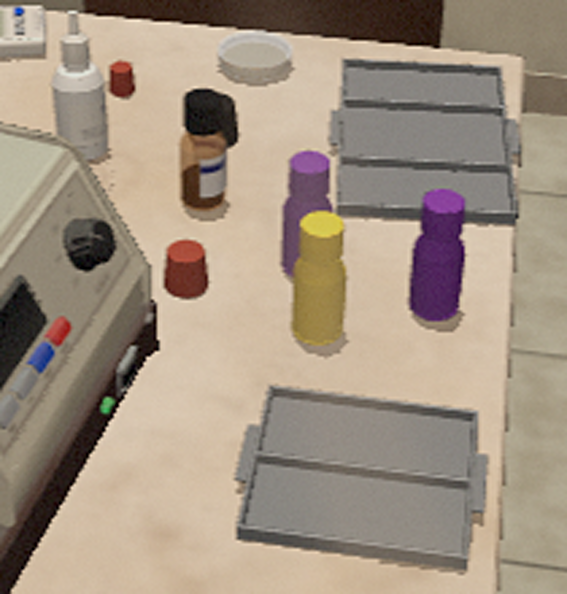

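```bash
cat > h.py <<'E'
import numpy as np
from plant import sensors, snapshot, camera_params
def px2w(p,u,v,z):
    T=p["cam_to_world"];d=T[:3,:3]@np.array([(u-p["cx"])/p["fx"],(v-p["cy"])/p["fy"],1])
    return (T[:3,3]+d*(z-T[2,3])/d[2])[:2]
E
python3 - <<'E'
from h import *
S=camera_params("scene");D=camera_params("side")
A=dict(amber=(490,82,.086),dropper=(653,30,.113),large=(580,203,.03),med=(386,89,.028),small=(718,195,.022),petri=(701,329,.015),tape=(533,76,.018),pu1=(203,130,.086),pu2=(335,91,.086),yel=(256,58,.086),
t3a=(384,237,.01),t3b=(246,350,.01),t3c=(502,547,.01),t3d=(634,405,.01),t2a=(146,22,.01),t2b=(10,90,.01),t2c=(92,163,.01),t2d=(230,92,.01))
B=dict(amber=(203,97,.086),dropper=(72,15,.113),med=(187,249,.028),small=(122,66,.022),petri=(255,50,.015),pu1=(443,200,.086),pu2=(310,161,.086),yel=(322,224,.086),
t3d=(343,60,.01),t3c=(502,68,.01),t3b=(516,210,.01),t3a=(338,203,.01),t2d=(270,389,.01),t2c=(478,411,.01),t2b=(466,555,.01),t2a=(239,530,.01))
for k,(u,v,z) in A.items():
    print(k,px2w(S,u/2.5+165,v/2.5+205,z).round(4), px2w(D,B[k][0]/2.7+240,B[k][1]/2.7+185,z).round(4) if k in B else "")
E
```

```text
amber [0.6065 0.0105] [0.6036 0.014 ]
dropper [ 0.7007 -0.0456] [ 0.705  -0.0321]
large [ 0.6121 -0.0707] 
med [0.5979 0.1033] [0.5966 0.1071]
small [ 0.6934 -0.1229] [ 0.6919 -0.1192]
petri [ 0.5971 -0.1824] [ 0.597  -0.1743]
tape [0.6989 0.0497] 
pu1 [0.4376 0.0978] [0.4363 0.1039]
pu2 [0.5244 0.0718] [0.5226 0.0768]
yel [0.5073 0.1342] [0.5066 0.1424]
t3a [0.5089 0.0066] [0.5085 0.0131]
t3b [ 0.385  -0.0073] [ 0.3866 -0.0015]
t3c [ 0.4061 -0.1993] [ 0.4031 -0.1918]
t3d [ 0.5269 -0.1886] [ 0.5275 -0.1805]
t2a [0.5258 0.3117] [0.5255 0.3244]
t2b [0.4017 0.3073] [0.4036 0.3202]
t2c [0.4044 0.1966] [0.4027 0.2067]
t2d [0.5231 0.1951] [0.5261 0.21  ]
```

Crop confirms: the amber bottle with black cap and label is at crop (485,130), the black large stopper at (580,220), the small red one at (717,208), the dropper at (632,110) and the dish at (700,335). The two fixed cameras disagree by 4–12 mm in y, so I'll refine with the wrist camera from above.

```bash
python3 -m crank '[[1,[0,0,0],-0.1],[1,[0,0,0],-0.1],[1,[0,0,0],-0.1],[1,[0,0,0],-0.093]]' >/dev/null
python3 -m crank '[[1,[-1.2,-2.87,-0.3],0],[1,[-1.2,-2.87,-0.3],0],[1,[-1.2,-2.87,-0.3],0],[1,[-1.2,-2.87,-0.3],0],[1,[-1.2,-2.87,-0.3],0]]'
python3 -m crank '[[1,[-1.2,-2.87,-0.3],0],[1,[-1.2,-2.87,-0.3],0],[1,[-1.2,-2.87,-0.3],0],[1,[-1.2,-2.87,-0.3],0],[1,[-1.2,-2.87,-0.3],0]]'>/dev/null
python3 -m crank '[[1,[-1.2,-2.87,-0.3],0],[1,[-1.2,-2.87,-0.3],0],[1,[-1.2,-2.87,-0.3],0],[1,[-1.2,-2.87,-0.3],0],[1,[-1.2,-2.87,-0.3],0]]'>/dev/null
python3 -m crank '[[1,[-1.2,-2.87,-0.3],0],[1,[-1.2,-2.87,-0.3],0],[1,[-1.2,-2.87,-0.3],0],[1,[-1.2,-2.87,-0.3],0],[1,[-1.2,-2.87,-0.3],0]]'>/dev/null
python3 -m crank '[[1,[0,0,0],0],[1,[0,0,0],0],[1,[0,0,0],0]]'
python3 - <<'E'
from h import *
import cv2,pickle
p=camera_params("wrist");pickle.dump(p,open("w1.pkl","wb"))
o=sensors.get_obs();print(o["position"],o["eef_rot"],o["q"],p["cam_to_world"][:3,3])
im=snapshot("wrist")[:,:,::-1];cv2.imwrite("pics/w1.png",im)
cv2.imwrite("pics/w1b.png",cv2.resize(im,(800,600),interpolation=cv2.INTER_CUBIC))
E
```

```text
time_s: 0.9
position: [0.3186, 0.4787, 0.2524]
eef_rot: [-3.141, -0.0, -3.141]
ft_force: [0.6, 0.1, 0.1]
width: 0.0932
grasp_force: 0.0
time_s: 2.4
position: [0.4983, 0.0499, 0.2974]
eef_rot: [3.141, -0.0, 3.141]
ft_force: [0.9, 0.4, -0.4]
width: 0.0933
grasp_force: 0.0
[0.49831139 0.04986962 0.29738612] [ 3.14138447e+00 -4.66135908e-04  3.14136568e+00] [ 4.86738880e-02 -2.76154657e-01  1.71509405e+00  2.32755923e-04
  1.70310866e+00 -1.52186477e+00] [0.42057723 0.04935273 0.44470119]
```

View pics/w1b.png

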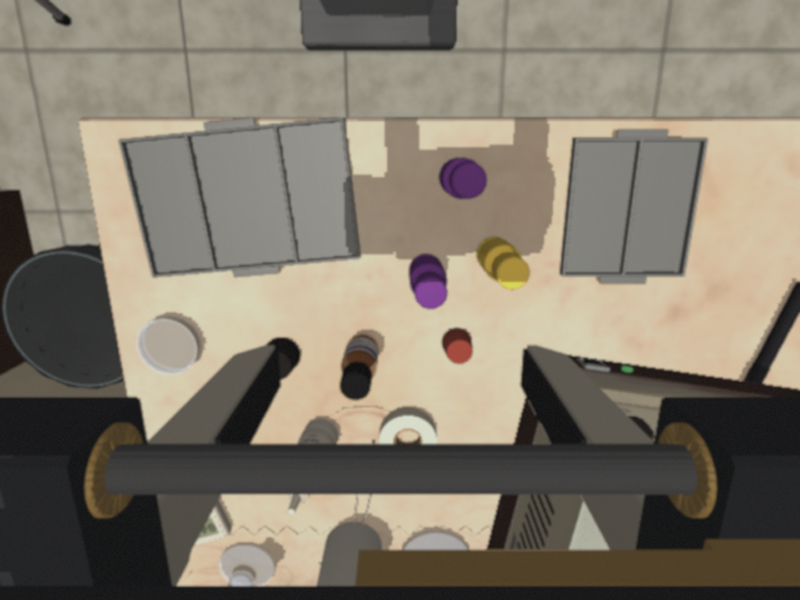

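Run:
```python
from h import *
import pickle
p=pickle.load(open("w1.pkl","rb"))
A=dict(t3b=(346,121,.01),t3c=(122,142,.01),t3d=(153,274,.01),t3a=(359,256,.01),t2c=(574,139,.01),t2b=(706,139,.01),t2a=(685,274,.01),t2d=(561,274,.01),petri=(167,344,.015),med=(459,352,.028),amber=(355,384,.086),pu1=(467,179,.086),pu2=(430,293,.086),yel=(512,273,.086),tape=(407,428,.018),drop_base=(320,435,.0),corner=(80,119,0))
W={}
for k,(u,v,z) in A.items():
    W[k]=px2w(p,u/1.25,v/1.25,z);print(k,W[k].round(4))
for t in("t3","t2"):
    a,b,c,d=[W[t+i] for i in "abcd"]
    e=(a-b+d-c);print(t,(a+b+c+d)/4,np.arctan2(e[1],e[0]),np.linalg.norm(e)/2,np.linalg.norm(a-d),np.linalg.norm(b-c), np.arctan2(-(b-c)[0],(b-c)[1]))
S=camera_params("scene")
for k,u,v in(("wash",453,228),("cyl",515,247),("timer",517,290)):print(k,px2w(S,u,v,0))
```

```text
t3b [0.3897 0.0025]
t3c [ 0.4069 -0.1951]
t3d [ 0.5263 -0.1854]
t3a [0.5091 0.0107]
t2c [0.4048 0.2021]
t2b [0.405 0.318]
t2a [0.5269 0.32  ]
t2d [0.5267 0.2022]
petri [ 0.5957 -0.1793]
med [0.5989 0.1055]
amber [0.603  0.0113]
pu1 [0.4357 0.099 ]
pu2 [0.5235 0.073 ]
yel [0.5073 0.137 ]
tape [0.6875 0.0562]
drop_base [ 0.7072 -0.0371]
corner [ 0.3871 -0.2348]
t3 [ 0.45800736 -0.09182837] 0.0752016148149554 0.11971802030756938 0.19685285381655396 0.19829809380425278 0.08659363240458996
t2 [0.46586022 0.26057841] 0.00792900194502414 0.12190048399549336 0.1177994987588337 0.11590507214224095 -0.001157799026338584
wash [ 0.84411194 -0.01916491]
cyl [ 0.88340502 -0.13289597]
timer [ 0.78344735 -0.19665811]
```

Wrist view: tray three with corners (122,142)–(359,256), tray two at (574,138)–(685,274), the dish at (168,344), amber at (355,384) and medium stopper at (459,352). The dropper and other stoppers are behind the gripper, so I'll do one more look further forward on the way to the dropper.

```bash
python3 -m crank '[[0.6,[-2.7,-1.5,0.5],0],[0.6,[-2.7,-1.5,0.5],0],[0.6,[-2.7,-1.5,0.5],0],[0.6,[-2.7,-1.5,0.5],0],[0.6,[-2.7,-1.5,0.5],0]]' >/dev/null
python3 -m crank '[[0.6,[-2.7,-1.5,0.5],0],[0.6,[0,0,0],0],[0.6,[0,0,0],0],[0.6,[0,0,0],0]]'
python3 - <<'E'
from h import *
import cv2,pickle
p=camera_params("wrist");pickle.dump(p,open("w2.pkl","wb"))
im=snapshot("wrist")[:,:,::-1]
cv2.imwrite("pics/w2b.png",cv2.resize(im,(800,600),interpolation=cv2.INTER_CUBIC))
E
```

```text
time_s: 3.2
position: [0.6601, -0.0391, 0.2676]
eef_rot: [3.141, -0.0, -3.14]
ft_force: [-0.5, 0.3, 0.1]
width: 0.0744
grasp_force: 0.0
```

View pics/w2b.png

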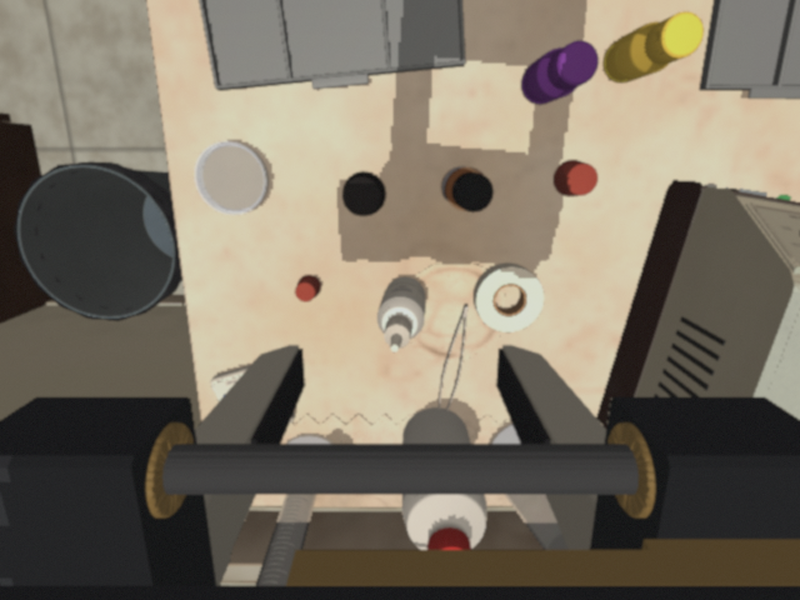

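Run:
```python
from h import *
import pickle
p=pickle.load(open("w2.pkl","rb"))
A=dict(noz=(394,348,.113),should=(401,315,.074),small=(305,291,.022),large=(363,195,.03),amber=(472,190,.086),petri=(232,175,.015),med=(580,179,.028),tape=(509,298,.018),t3a=(463,64,.01),t3d=(219,87,.01))
for k,(u,v,z) in A.items(): print(k,px2w(p,u/1.25,v/1.25,z).round(4))
```

```text
noz [ 0.7086 -0.0438]
should [ 0.6978 -0.0389]
small [ 0.6934 -0.1221]
large [ 0.6111 -0.0694]
amber [0.6035 0.0095]
petri [ 0.5961 -0.1782]
med [0.5986 0.1042]
tape [0.7009 0.0562]
t3a [0.5116 0.0097]
t3d [ 0.5284 -0.1836]
```

Clear view: dropper at (401,320), small stopper (305,291), large (363,195), amber (472,190), dish (232,175), medium (580,179) and tape (509,298). Grasping the dropper now.

```bash
python3 -m crank '[[0.6,[-2.2,-0.1,0],0],[0.6,[-2.2,-0.1,0],0],[0.6,[0,0,3],0],[0.6,[0,0,3],0],[0.6,[0,0,3],0]]' >/dev/null
python3 -m crank '[[0.6,[0,0,3],0],[0.6,[0,0,3],0],[0.6,[0,0,3],0],[0.6,[0,0,3],0],[0.6,[0,0,0],0]]'
python3 -m crank '[[-1,[0,0,0],0],[-1,[0,0,0],0],[-1,[0,0,0],0],[-1,[0,0,0],0],[-1,[0,0,0],0]]'
python3 -m crank '[[-1,[0,0,0],0],[-1,[0,0,0],0],[-1,[0,0,-0.5],0],[-1,[0,0,-1.5],0],[-1,[0,0,-2],0]]'
```

```text
time_s: 4.08
position: [0.7014, -0.041, 0.0523]
eef_rot: [3.141, -0.007, -3.14]
ft_force: [-1.0, -0.1, -1.2]
width: 0.0741
grasp_force: 0.0
time_s: 4.5
position: [0.7051, -0.0423, 0.0593]
eef_rot: [-3.141, 0.002, -3.141]
ft_force: [-0.1, 0.2, 0.7]
width: 0.0461
grasp_force: 0.2
time_s: 4.92
position: [0.7038, -0.0423, 0.0973]
eef_rot: [3.141, -0.003, -3.141]
ft_force: [0.6, -0.3, -0.4]
width: 0.0388
grasp_force: 29.1
```

```bash
python3 -m crank '[[-1,[0,0,-3],0],[-1,[0,0,-3],0],[-1,[1,0,-3],0],[-1,[3,0.2,0],0],[-1,[3,0.2,0],0]]' >/dev/null
python3 -m crank '[[-1,[3,0.2,0],0],[-1,[3,0.2,0],0],[-1,[3,0.2,0],0],[-1,[3,0.2,0],0],[-1,[3,0.3,0],0]]' >/dev/null
python3 -m crank '[[-1,[3,0.4,0],0.124],[-1,[0,0,0],0.124],[-1,[0,0,0],0.124],[-1,[0,0,0],0.124],[-1,[0,0,0],0.124]]'
python3 -m crank '[[-1,[0,0,0],0.124],[-1,[0,0,0],0.124],[-1,[0,0,0],0.124],[-1,[0,0,0],0.124],[-1,[0,0,0],0.124]]' >/dev/null
python3 -m crank '[[-1,[0,0,0],0.124],[-1,[0,0,0],0.124],[-1,[0,0,0],0],[-1,[0,0,0],0],[-1,[0,0,0],0]]'
python3 - <<'E'
from h import *
import cv2,pickle
p=camera_params("wrist");pickle.dump(p,open("w3.pkl","wb"))
im=snapshot("wrist")[:,:,::-1];s=snapshot("side")[150:350,230:490,::-1]
cv2.imwrite("pics/w3b.png",cv2.hconcat([cv2.resize(im,(400,300)),cv2.resize(s,(390,300))]))
E
```

```text
time_s: 6.17
position: [0.4543, -0.0234, 0.1891]
eef_rot: [3.141, 0.001, 2.516]
ft_force: [0.9, -0.0, -0.4]
width: 0.0387
grasp_force: 29.1
time_s: 7.0
position: [0.4545, -0.0234, 0.1882]
eef_rot: [3.141, 0.0, 1.658]
ft_force: [0.3, -0.4, -0.7]
width: 0.0388
grasp_force: 29.1
```

View pics/w3b.png

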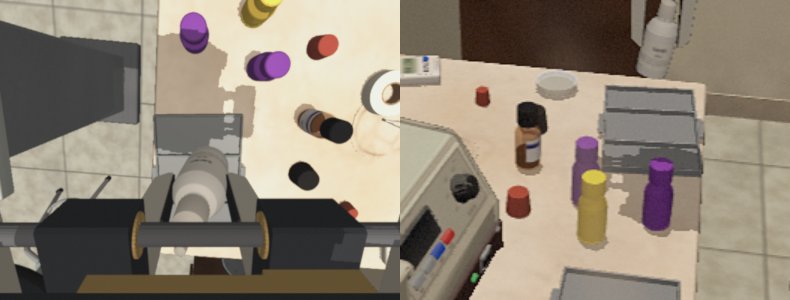

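The dropper may be tilted in the jaws; checking closer.

Run:
```python
from h import *
import cv2
a=snapshot("side")[100:240,350:490,::-1];b=snapshot("scene")[170:380,290:430,::-1]
cv2.imwrite("pics/z1.png",cv2.hconcat([cv2.resize(a,(400,400),interpolation=cv2.INTER_CUBIC),cv2.resize(b[:140],(400,400),interpolation=cv2.INTER_CUBIC)]))
```

```text
(no output)
```

View pics/z1.png

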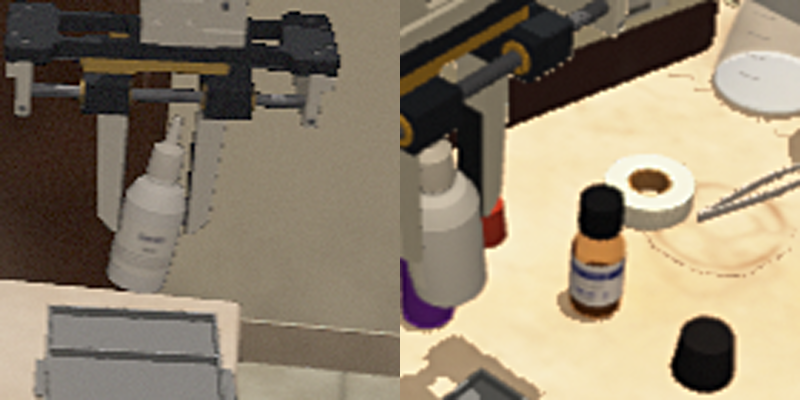

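Run:
```python
from h import *
D=camera_params("side");S=camera_params("scene")
print("side tip",px2w(D,412,141.3,.243),"base",px2w(D,398,198,.131))
print("scene cap",px2w(S,303,222.5,.225),"base",px2w(S,309.3,272.5,.131))
print(sensors.get_obs()["position"])
```

```text
side tip [ 0.44412791 -0.01737937] base [ 0.45900825 -0.01900148]
scene cap [ 0.44560003 -0.0342571 ] base [ 0.45674865 -0.03183714]
[ 0.45449711 -0.02335744  0.18776734]
```

```bash
python3 -m crank '[[-1,[0,0,2.8],0],[-1,[0,0,2.8],0],[-1,[0,0,2.8],0],[-1,[0,0,2.6],0],[-1,[0,0,0],0]]' 
python3 -m crank '[[-1,[0,0,0.3],0],[-1,[0,0,0.2],0],[-1,[0,0,0.2],0],[-1,[0,0,0],0]]'
python3 -m crank '[[-1,[0,0,0.2],0],[-1,[0,0,0.2],0],[-1,[0,0,0],0]]'
python3 -m crank '[[-1,[0,0,0.1],0],[-1,[0,0,0.1],0],[-1,[0,0,0],0]]'
```

```text
time_s: 7.62
position: [0.4522, -0.0231, 0.0729]
eef_rot: [-3.135, -0.001, 1.655]
ft_force: [-0.3, -0.6, -1.6]
width: 0.0383
grasp_force: 29.1
time_s: 7.95
position: [0.455, -0.0234, 0.0717]
eef_rot: [3.14, 0.0, 1.654]
ft_force: [0.3, -0.5, -0.4]
width: 0.0389
grasp_force: 29.1
time_s: 8.2
position: [0.4545, -0.0234, 0.0666]
eef_rot: [3.142, 0.0, 1.654]
ft_force: [0.2, -0.2, -0.1]
width: 0.0385
grasp_force: 29.1
time_s: 8.45
position: [0.4544, -0.0234, 0.0645]
eef_rot: [-3.141, -0.0, 1.654]
ft_force: [-0.4, -0.1, -0.0]
width: 0.0387
grasp_force: 29.1
```

```bash
for i in 1 2 3; do python3 -m crank '[[-1,[0,0,0.1],0],[-1,[0,0,0.1],0],[-1,[0,0,0],0]]' | egrep "pos|ft|width"; done
```

```text
position: [0.4544, -0.0234, 0.0624]
ft_force: [-0.6, -0.1, -1.3]
width: 0.0386
position: [0.455, -0.0235, 0.0613]
ft_force: [-1.4, -1.0, 6.9]
width: 0.0386
position: [0.456, -0.0236, 0.0605]
ft_force: [1.1, -0.3, 14.9]
width: 0.0381
```

```bash
python3 -m crank '[[0.2,[0,0,0],0],[0.2,[0,0,0],0],[0.2,[0,0,0],0],[0.2,[0,0,0],0],[0.2,[0,0,0],0]]' | egrep "pos|ft|width"
python3 -m crank '[[0.2,[0,0,-1],0],[0.2,[0,0,-3],0],[0.2,[0,0,-3],0],[0.2,[0,0,-3],0],[0.2,[0,0,-3],0]]' | egrep "pos|ft|width"
python3 - <<'E'
from h import *
import cv2
a=snapshot("side")[150:290,320:460,::-1];b=snapshot("scene")[200:420,250:470,::-1]
cv2.imwrite("pics/z2.png",cv2.hconcat([cv2.resize(x,(400,400),interpolation=cv2.INTER_CUBIC) for x in(a,b)]))
E
```

```text
position: [0.4543, -0.0233, 0.0584]
ft_force: [-0.1, 0.2, -0.4]
width: 0.0558
position: [0.4542, -0.0233, 0.1908]
ft_force: [0.6, -0.0, -0.0]
width: 0.056
```

View pics/z2.png

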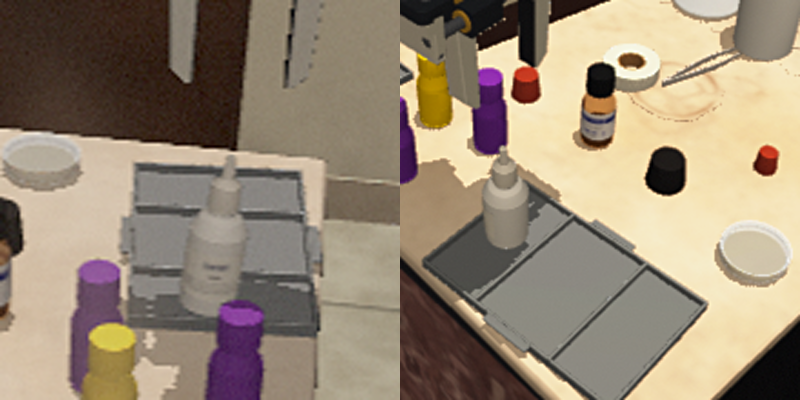

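Dropper stands upright in the +y end compartment. Next is the large stopper.

```bash
python3 -m crank '[[0.5,[-1.19,3.05,0],0],[0.5,[-1.19,3.05,0],0],[0.5,[-1.19,3.05,0],0],[0.5,[-1.19,3.05,0],0],[0.5,[-1.19,3.05,0],0]]' | egrep "pos|ft|width"
python3 -m crank '[[0.5,[0,0,3],0],[0.5,[0,0,3],0],[0.5,[0,0,3],0],[0.5,[0,0,2.5],0],[0.5,[0,0,2],0]]' | egrep "pos|ft|width"
python3 -m crank '[[0.5,[0,0,1.5],0],[0.5,[0,0,0.8],0],[0.5,[0,0,0],0],[0.5,[0,0,0],0]]' | egrep "pos|ft|width"
python3 - <<'E'
from h import *
S=camera_params("scene");D=camera_params("side")
print(px2w(S,308.9,329,.003),px2w(D,320+212*.35,150+298*.35,.003))
E
```

```text
position: [0.6127, -0.0705, 0.1882]
ft_force: [-0.0, 0.2, -0.2]
width: 0.0696
position: [0.6104, -0.0699, 0.051]
ft_force: [-0.2, -1.0, -0.9]
width: 0.0697
position: [0.6115, -0.07, 0.031]
ft_force: [-0.4, -0.3, 0.7]
width: 0.0695
[ 0.45997641 -0.02502253] [ 0.45683952 -0.02627465]
```

```bash
python3 -m crank '[[0.5,[0,0,0.5],0],[-1,[0,0,0],0],[-1,[0,0,0],0],[-1,[0,0,0],0],[-1,[0,0,0],0]]' | egrep "pos|ft|width|grasp"
python3 -m crank '[[-1,[0,0,0],0],[-1,[0,0,0],0],[-1,[0,0,0],0],[-1,[0,0,0],0],[-1,[0,0,0],0]]' | egrep "pos|ft|width|grasp"
python3 -m crank '[[-1,[0,0,-0.5],0],[-1,[0,0,-2],0],[-1,[0,0,-3],0],[-1,[0,0,-3],0],[-1,[0,0,0],0]]' | egrep "pos|ft|width|grasp"
```

```text
position: [0.6116, -0.0701, 0.0261]
ft_force: [0.3, -0.5, 0.3]
width: 0.0475
grasp_force: 0.0
position: [0.6115, -0.07, 0.0258]
ft_force: [-0.4, -0.1, 1.7]
width: 0.0342
grasp_force: 29.9
position: [0.6135, -0.0704, 0.1173]
ft_force: [0.4, 0.1, 0.6]
width: 0.0342
grasp_force: 29.8
```

```bash
python3 -m crank '[[-1,[-1.31,-2.56,0],0],[-1,[-1.31,-2.56,0],0],[-1,[-1.31,-2.56,0],0],[-1,[-1.31,-2.56,0],0],[-1,[-1.31,-2.56,0],0]]' | egrep "pos|ft|width|grasp"
python3 -m crank '[[-1,[-1.31,-2.56,0],0],[-1,[0,0,0],0],[-1,[0,0,2.5],0],[-1,[0,0,2.5],0],[-1,[0,0,2],0]]' | egrep "pos|ft|width|grasp"
python3 -m crank '[[-1,[0,0,0.8],0],[-1,[0,0,0],0],[-1,[0,0,0],0]]' | egrep "pos|ft|width|grasp"
python3 -m crank '[[-1,[0,0,0.4],0],[-1,[0,0,0.2],0],[-1,[0,0,0],0],[-1,[0,0,0],0]]' | egrep "pos|ft|width|grasp"
```

```text
position: [0.4881, -0.1463, 0.1107]
ft_force: [-0.4, -0.0, 0.8]
width: 0.0341
grasp_force: 29.8
position: [0.4648, -0.161, 0.0397]
ft_force: [0.1, -0.2, 0.1]
width: 0.0339
grasp_force: 29.8
position: [0.4652, -0.1611, 0.0333]
ft_force: [-0.3, -1.0, -0.3]
width: 0.034
grasp_force: 29.8
position: [0.4658, -0.1614, 0.0287]
ft_force: [-4.2, 1.3, 13.9]
width: 0.0343
grasp_force: 30.6
```

```bash
python3 -m crank '[[0.2,[0,0,0],0],[0.2,[0,0,0],0],[0.2,[0,0,0],0],[0.2,[0,0,0],0],[0.2,[0,0,-1],0]]' | egrep "pos|ft|width|grasp"
python3 -m crank '[[0.65,[0,0,-3],0],[0.65,[0,0,-3],0],[0.65,[0,0,-3],0],[0.65,[-0.57,2.58,0],0],[0.65,[-0.57,2.58,0],0]]' | egrep "pos|ft|width|grasp"
python3 -m crank '[[0.65,[-0.57,2.58,0],0],[0.65,[-0.57,2.58,0],0],[0.65,[-0.57,2.58,0],0],[0.65,[0,0,0],0],[0.65,[0,0,0],0]]' | egrep "pos|ft|width|grasp"
python3 - <<'E'
from h import *
import cv2
a=snapshot("side")[170:310,290:460,::-1];b=snapshot("scene")[250:430,270:480,::-1]
cv2.imwrite("pics/z3.png",cv2.hconcat([cv2.resize(x,(400,400*x.shape[0]//x.shape[1]),interpolation=cv2.INTER_CUBIC)[:325] for x in(a,b)]))
E
```

```text
position: [0.464, -0.1607, 0.0354]
ft_force: [-0.4, -0.3, -0.4]
width: 0.0555
grasp_force: 0.0
position: [0.5186, -0.1686, 0.1305]
ft_force: [1.0, -0.5, -0.4]
width: 0.0764
grasp_force: 0.0
position: [0.5963, -0.1788, 0.1266]
ft_force: [-0.1, -0.5, -0.3]
width: 0.0764
grasp_force: 0.0
```

View pics/z3.png

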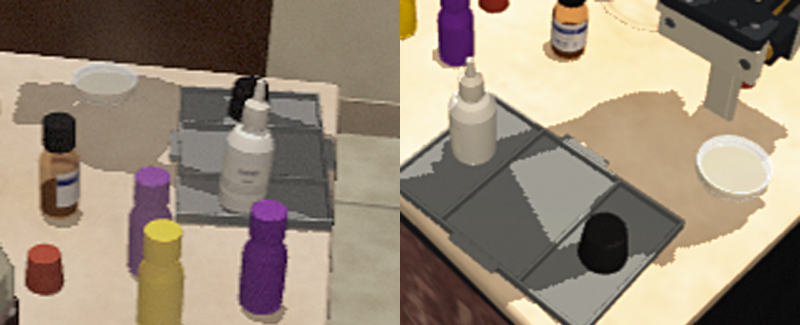

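Large stopper stands in the -y end compartment (scene crop (604,243)), with the dish untouched at (734,167). Grasping the dish.

```bash
python3 -m crank '[[0.65,[0,0,3],0],[0.65,[0,0,2.5],0],[0.65,[0,0,2.5],0],[0.65,[0,0,1.2],0],[0.65,[0,0,0],0]]' | egrep "pos|ft|width|grasp"
python3 -m crank '[[0.65,[0,0,0.7],0],[0.65,[0,0,0.3],0],[0.65,[0,0,0],0],[-1,[0,0,0],0],[-1,[0,0,0],0]]' | egrep "pos|ft|width|grasp"
python3 -m crank '[[-1,[0,0,0],0],[-1,[0,0,0],0],[-1,[0,0,0],0],[-1,[0,0,0],0],[-1,[0,0,0],0]]' | egrep "pos|ft|width|grasp"
python3 -m crank '[[-1,[0,0,-0.5],0],[-1,[0,0,-1.5],0],[-1,[0,0,-2],0],[-1,[0,0,-2],0],[-1,[0,0,0],0]]' | egrep "pos|ft|width|grasp"
```

```text
position: [0.594, -0.1784, 0.0324]
ft_force: [-0.8, -0.3, -0.1]
width: 0.0768
grasp_force: 0.0
position: [0.5962, -0.1789, 0.0256]
ft_force: [0.3, 0.6, -1.0]
width: 0.0677
grasp_force: 0.0
position: [0.596, -0.1789, 0.0252]
ft_force: [-0.6, 0.6, 6.1]
width: 0.0582
grasp_force: 30.0
position: [0.5972, -0.1792, 0.089]
ft_force: [0.2, 0.3, 0.4]
width: 0.0582
grasp_force: 30.0
```

Run:
```python
from h import *
import cv2
a=snapshot("side")[140:240,260:390,::-1];b=snapshot("scene")[240:400,380:540,::-1];w=snapshot("wrist")[200:480,180:460,::-1]
f=lambda x:cv2.resize(x,(int(360*x.shape[1]/x.shape[0]),360),interpolation=cv2.INTER_CUBIC)
m=cv2.hconcat([f(x) for x in(a,b)])[:,:800];print(m.shape)
w=cv2.resize(w,(240,240));c=cv2.copyMakeBorder(w,0,0,0,m.shape[1]-240,cv2.BORDER_CONSTANT)
cv2.imwrite("pics/z4.png",cv2.vconcat([m,c]))
```

```text
(360, 800, 3)
```

View pics/z4.png

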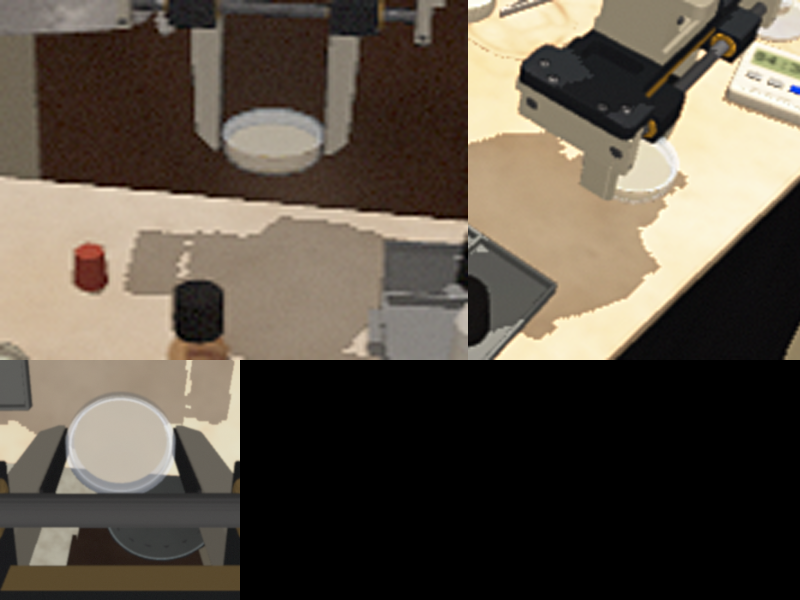

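Run:
```python
from h import *
p=camera_params("wrist");f=280/240
for z in(.07,.08):print(px2w(p,180+120*f,200+83*f,z),px2w(p,180+120*f,200+(392-360)*f,z),px2w(p,180+120*f,200+(495-360)*f,z))
S=camera_params("side")
s=100/360
print(px2w(S,260+272*s,140+133*s,.08),sensors.get_obs()["position"])
```

```text
[ 0.59493252 -0.17881049] [ 0.59254917 -0.14983034] [ 0.59760987 -0.21136552]
[ 0.59454076 -0.17407362] [ 0.59230498 -0.14688783] [ 0.59705234 -0.20461295]
[ 0.59561936 -0.17224812] [ 0.59558826 -0.17872401  0.08423979]
```

```bash
python3 -m crank '[[-1,[1.2,-1.605,0],0],[-1,[1.2,-1.605,0],0],[-1,[1.2,-1.605,0],0],[-1,[1.2,-1.605,0],0],[-1,[1.2,-1.605,0],0]]' | egrep "pos|ft|width|grasp"
python3 -m crank '[[-1,[1.2,-1.605,0],0],[-1,[1.2,-1.605,0],0],[-1,[1.2,-1.605,0],0],[-1,[0,0,0],0],[-1,[0,0,1.5],0]]' | egrep "pos|ft|width|grasp"
python3 -m crank '[[-1,[0,0,2],0],[-1,[0,0,1.4],0],[-1,[0,0,0],0],[-1,[0,0,0],0]]' | egrep "pos|ft|width|grasp"
python3 -m crank '[[-1,[0,0,0.3],0],[-1,[0,0,0.2],0],[-1,[0,0,0],0],[-1,[0,0,0],0]]' | egrep "pos|ft|width|grasp"
```

```text
position: [0.5094, -0.125, 0.0832]
ft_force: [0.1, -0.8, 0.0]
width: 0.0581
grasp_force: 30.0
position: [0.4603, -0.0936, 0.0711]
ft_force: [1.5, 0.6, 0.7]
width: 0.0583
grasp_force: 30.0
position: [0.4594, -0.0937, 0.0348]
ft_force: [0.4, -0.4, 1.0]
width: 0.0583
grasp_force: 30.0
position: [0.4601, -0.0938, 0.031]
ft_force: [0.0, -0.7, -1.3]
width: 0.0583
grasp_force: 30.0
```

```bash
for i in 1 2; do python3 -m crank '[[-1,[0,0,0.15],0],[-1,[0,0,0],0]]' | egrep "pos|ft"; done
```

```text
position: [0.4599, -0.0938, 0.0292]
ft_force: [0.5, -0.7, -0.8]
position: [0.4601, -0.0938, 0.0282]
ft_force: [-3.4, 0.5, 6.6]
```

```bash
python3 -m crank '[[0.5,[0,0,0],0],[0.5,[0,0,0],0],[0.5,[0,0,0],0],[0.5,[0,0,0],0],[0.5,[0,0,-1],0]]' | egrep "pos|ft|width|grasp"
python3 -m crank '[[0.5,[0,0,-3],0],[0.5,[0,0,-3],0],[0.5,[0,0,-3],0],[0.2,[-0.594,2.876,0],0],[0.2,[-0.594,2.876,0],0]]' | egrep "pos|ft|width|grasp"
python3 -m crank '[[0.2,[-0.594,2.876,0],0],[0.2,[-0.594,2.876,0],0],[0.2,[-0.594,2.876,0],0],[0.2,[-0.594,2.876,0],0],[0.2,[-0.594,2.876,0],0]]' | egrep "pos|ft|width|grasp"
python3 -m crank '[[0.2,[-0.594,2.876,0],0],[0.2,[0,0,0],0],[0.2,[0,0,2.5],0],[0.2,[0,0,2.5],0],[0.2,[0,0,2],0]]' | egrep "pos|ft|width|grasp"
python3 -m crank '[[0.2,[0,0,1.5],0],[0.2,[0,0,0],0],[0.2,[0,0,0],0]]' | egrep "pos|ft|width|grasp"
```

```text
position: [0.4589, -0.0935, 0.0363]
ft_force: [0.3, 0.3, -0.3]
width: 0.07
grasp_force: 0.0
position: [0.5196, -0.1011, 0.1317]
ft_force: [0.2, -0.4, -0.4]
width: 0.0609
grasp_force: 0.0
position: [0.6654, -0.1187, 0.1282]
ft_force: [0.1, -0.4, 0.2]
width: 0.0556
grasp_force: 0.0
position: [0.6927, -0.1219, 0.0567]
ft_force: [-0.5, -0.3, -0.3]
width: 0.0561
grasp_force: 0.0
position: [0.6929, -0.122, 0.043]
ft_force: [-0.4, -0.2, 1.3]
width: 0.0557
grasp_force: 0.0
```

```bash
python3 -m crank '[[0.2,[0,0,1],0],[0.2,[0,0,0.8],0],[0.2,[0,0,0],0],[-1,[0,0,0],0],[-1,[0,0,0],0]]' | egrep "pos|ft|width|grasp"
python3 -m crank '[[-1,[0,0,0],0],[-1,[0,0,0],0],[-1,[0,0,0],0],[-1,[0,0,0],0],[-1,[0,0,0],0]]' | egrep "pos|ft|width|grasp"
python3 -m crank '[[-1,[0,0,0],0],[-1,[0,0,0],0],[-1,[0,0,-0.5],0],[-1,[0,0,-2],0],[-1,[0,0,-3],0]]' | egrep "pos|ft|width|grasp"
```

```text
position: [0.6932, -0.1221, 0.025]
ft_force: [-0.3, -0.2, 0.2]
width: 0.0466
grasp_force: 0.0
position: [0.6932, -0.1221, 0.0248]
ft_force: [-0.6, -0.4, 1.5]
width: 0.0188
grasp_force: 29.9
position: [0.6917, -0.1218, 0.0775]
ft_force: [1.2, -0.8, -0.5]
width: 0.0189
grasp_force: 29.9
```

```bash
python3 -m crank '[[-1,[0,0,-3],0.08],[-1,[0,0,-3],0],[-1,[0,0,-3],0],[-1,[0,0,-3],0],[-1,[0,0,-2],0]]' | egrep "pos|rot"
python3 -m crank '[[-1,[2.57,-1.544,0],0],[-1,[2.57,-1.544,0],0],[-1,[2.57,-1.544,0],0],[-1,[2.57,-1.544,0],0],[-1,[2.57,-1.544,0],0]]' | egrep "pos|rot"
python3 -m crank '[[-1,[2.57,-1.544,0],0],[-1,[2.57,-1.544,0],0],[-1,[2.57,-1.544,0],0],[-1,[2.57,-1.544,0],0],[-1,[2.57,-1.544,0],0]]' | egrep "pos|rot"
python3 -m crank '[[-1,[2.57,-1.544,0],0],[-1,[2.57,-1.544,0],0],[-1,[2.57,-1.544,0],0],[-1,[2.57,-1.544,0],0],[-1,[2.57,-1.544,0],0]]' | egrep "pos|rot"
python3 -m crank '[[-1,[2.57,-1.544,0],0],[-1,[0,0,0],0],[-1,[0,0,0],0],[-1,[0,0,0],0]]' | egrep "pos|rot|ft|wid"
python3 - <<'E'
from h import *
import pickle
p=pickle.load(open("w1.pkl","rb"))
for z in(0,.1,.2):print(px2w(p,575/1.25,358/1.25,z))
E
```

```text
position: [0.6933, -0.1221, 0.2235]
eef_rot: [3.139, 0.001, 1.574]
position: [0.6145, 0.0072, 0.2199]
eef_rot: [3.141, -0.0, 1.574]
position: [0.5369, 0.1355, 0.2201]
eef_rot: [3.141, -0.0, 1.574]
position: [0.4593, 0.2638, 0.2201]
eef_rot: [3.141, -0.0, 1.574]
position: [0.4449, 0.2882, 0.2199]
eef_rot: [3.141, 0.0, 1.574]
ft_force: [0.1, -0.1, 0.0]
width: 0.0188
[0.61766185 0.22831068]
[0.57334341 0.18806839]
[0.52902497 0.14782609]
```

```bash
python3 -m crank '[[-1,[0,0,3],0],[-1,[0,0,3],0],[-1,[0,0,3],0],[-1,[0,0,3],0],[-1,[0,0,2.5],0]]' | egrep "pos|rot"
python3 -m crank '[[-1,[0,0,2],0],[-1,[0,0,1.5],0],[-1,[0,0,1],0],[-1,[0,0,0.5],0],[-1,[0,0,0],0]]' | egrep "pos|ft"
python3 -m crank '[[-1,[0,0,0.3],0],[-1,[0,0,0.1],0],[-1,[0,0,0],0],[-1,[0,0,0],0]]' | egrep "pos|ft"
python3 -m crank '[[-1,[0,0,0.1],0],[-1,[0,0,0.1],0],[-1,[0,0,0],0]]' | egrep "pos|ft"
```

```text
position: [0.445, 0.287, 0.0727]
eef_rot: [-3.141, 0.001, 1.572]
position: [0.4456, 0.2879, 0.0251]
ft_force: [0.4, -0.8, -0.5]
position: [0.4464, 0.2887, 0.0238]
ft_force: [-8.5, -3.3, 27.7]
position: [0.4474, 0.2892, 0.0228]
ft_force: [-5.1, -1.3, 32.5]
```

```bash
python3 -m crank '[[-1,[0,0,-0.25],0],[-1,[0,0,0],0],[-1,[0,0,0],0]]' | egrep "pos|ft"
python3 -m crank '[[0.1,[0,0,0],0],[0.1,[0,0,0],0],[0.1,[0,0,0],0],[0.1,[0,0,0],0],[0.1,[0,0,0],0]]' | egrep "pos|ft|wid"
python3 -m crank '[[0.1,[0,0,0],0],[0.1,[0,0,-0.5],0],[0.1,[0,0,-2],0],[0.1,[0,0,-3],0],[0.1,[0,0,-3],0]]' | egrep "pos|ft|wid"
python3 -m crank '[[0.3,[0,0,-3],0],[0.3,[0,0,-3],0],[0.3,[0,0,-2],0],[0.3,[0,0,0],0]]' | egrep "pos|ft|wid"
python3 - <<'E'
from h import *
import cv2
a=snapshot("side")[220:400,270:450,::-1];b=snapshot("scene")[200:400,160:420,::-1]
cv2.imwrite("pics/z5.png",cv2.hconcat([cv2.resize(a,(340,340),interpolation=cv2.INTER_CUBIC),cv2.resize(b,(442,340),interpolation=cv2.INTER_CUBIC)]))
E
```

```text
position: [0.4462, 0.2885, 0.023]
ft_force: [-1.4, -1.2, 15.7]
position: [0.4463, 0.2883, 0.0223]
ft_force: [4.9, 0.1, 7.4]
width: 0.0475
position: [0.4443, 0.2877, 0.1066]
ft_force: [0.8, -0.3, 0.6]
width: 0.0509
position: [0.446, 0.2887, 0.1911]
ft_force: [0.2, 0.6, 0.8]
width: 0.0604
```

View pics/z5.png

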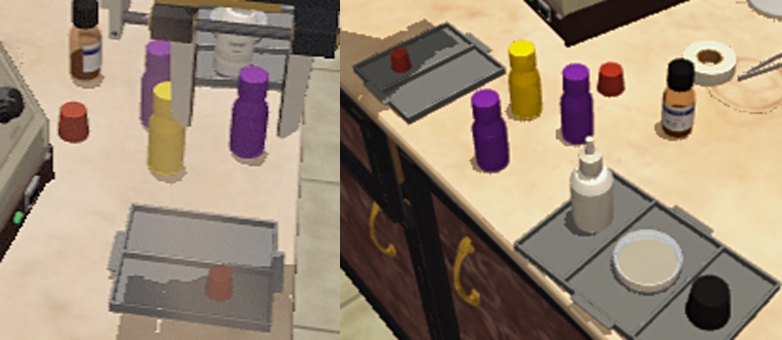

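Small stopper stands in tray two's +y compartment, and the dish is flat in the middle of tray three. The amber bottle is last.

```bash
python3 -m crank '[[0.3,[-2.77,1.59,0],0],[0.3,[-2.77,1.59,0],0],[0.3,[-2.77,1.59,0],0],[0.3,[-2.77,1.59,0],0],[0.3,[-2.77,1.59,0],0]]' | egrep "pos"
python3 -m crank '[[0.3,[-2.77,1.59,0],0],[0.3,[-2.77,1.59,0],0],[0.3,[-2.77,1.59,0],0],[0.3,[-2.77,1.59,0],0],[0.3,[-2.77,1.59,0],0]]' | egrep "pos"
python3 -m crank '[[0.3,[0,0,0],0],[0.3,[0,0,0],0],[0.3,[0,0,0],0]]' | egrep "pos|wid"
python3 -m crank '[[0.3,[0,0,3],0],[0.3,[0,0,3],0],[0.3,[0,0,3],0],[0.3,[0,0,3],0],[0.3,[0,0,2.5],0]]' | egrep "pos|ft"
python3 -m crank '[[0.3,[0,0,1],0],[0.3,[0,0,0],0],[0.3,[0,0,0],0]]' | egrep "pos|wid|ft"
python3 -m crank '[[-1,[0,0,0],0],[-1,[0,0,0],0],[-1,[0,0,0],0],[-1,[0,0,0],0],[-1,[0,0,0],0]]' | egrep "pos|ft|wid|gras"
python3 -m crank '[[-1,[0,0,0],0],[-1,[0,0,0],0],[-1,[0,0,0],0],[-1,[0,0,0],0]]' | egrep "pos|ft|wid|gras"
```

```text
position: [0.5247, 0.1485, 0.1844]
position: [0.6046, 0.0101, 0.1842]
position: [0.604, 0.0121, 0.1847]
width: 0.0606
position: [0.6032, 0.0132, 0.0387]
ft_force: [0.3, -0.9, -0.2]
position: [0.6046, 0.0125, 0.0319]
ft_force: [0.1, -0.3, -0.4]
width: 0.0607
position: [0.6049, 0.0119, 0.0318]
ft_force: [0.6, 0.2, 5.0]
width: 0.0325
grasp_force: 30.0
position: [0.6049, 0.0118, 0.0317]
ft_force: [-1.2, 0.5, 6.3]
width: 0.0326
grasp_force: 30.0
```

```bash
python3 -m crank '[[-1,[0,0,-1],0],[-1,[0,0,-3],0],[-1,[0,0,-3],0],[-1,[0,0,-3],0],[-1,[0,0,-3],0]]' | egrep "pos|wid"
python3 -m crank '[[-1,[0,0,-3],0],[-1,[2.45,-1.667,0],0],[-1,[2.45,-1.667,0],0],[-1,[2.45,-1.667,0],0],[-1,[2.45,-1.667,0],0]]' | egrep "pos"
python3 -m crank '[[-1,[2.45,-1.667,0],0],[-1,[2.45,-1.667,0],0],[-1,[2.45,-1.667,0],0],[-1,[2.45,-1.667,0],0],[-1,[2.45,-1.667,0],0]]' | egrep "pos"
python3 -m crank '[[-1,[0,0,0],0],[-1,[0,0,0],0],[-1,[0,0,0],0]]' | egrep "pos|wid"
python3 - <<'E'
from h import *
import cv2
a=snapshot("side")[170:370,280:440,::-1];b=snapshot("scene")[100:260,150:350,::-1]
cv2.imwrite("pics/z6.png",cv2.hconcat([cv2.resize(a,(320,400),interpolation=cv2.INTER_CUBIC),cv2.resize(b,(480,400)[:2],interpolation=cv2.INTER_CUBIC)]))
E
```

```text
position: [0.6043, 0.0119, 0.1632]
width: 0.0325
position: [0.5367, 0.1104, 0.1918]
position: [0.4529, 0.2328, 0.1918]
position: [0.4541, 0.2317, 0.1915]
width: 0.0325
```

View pics/z6.png

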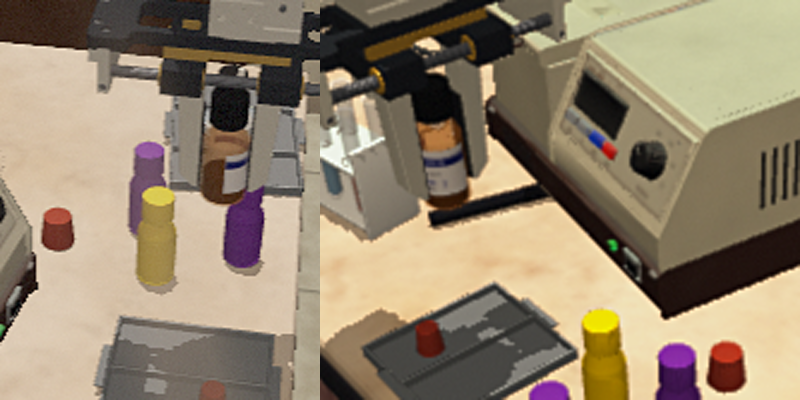

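Amber bottle is held and nearly upright. Expected contact TCP z is about 0.035, so I'll lower it carefully.

```bash
python3 -m crank '[[-1,[0,0,3],0],[-1,[0,0,3],0],[-1,[0,0,3],0],[-1,[0,0,3],0],[-1,[0,0,2],0]]' | egrep "pos|ft"
python3 -m crank '[[-1,[0,0,1],0],[-1,[0,0,0],0],[-1,[0,0,0],0]]' | egrep "pos|ft"
python3 -m crank '[[-1,[0,0,0.3],0],[-1,[0,0,0],0],[-1,[0,0,0],0]]' | egrep "pos|ft"
```

```text
position: [0.4535, 0.2306, 0.0483]
ft_force: [-0.6, 0.2, -1.0]
position: [0.4545, 0.2317, 0.0418]
ft_force: [0.3, -0.8, -0.2]
position: [0.4544, 0.2321, 0.0391]
ft_force: [-0.2, -0.2, -0.5]
```

```bash
for i in 1 2 3 ; do python3 -m crank '[[-1,[0,0,0.15],0],[-1,[0,0,0],0],[-1,[0,0,0],0]]' | egrep "pos|ft"; done
```

```text
position: [0.454, 0.232, 0.0368]
ft_force: [-0.8, -0.0, 0.2]
position: [0.4539, 0.2319, 0.035]
ft_force: [0.4, 0.9, 0.5]
position: [0.4541, 0.232, 0.0347]
ft_force: [-7.3, -3.4, 14.9]
```

```bash
python3 -m crank '[[0.1,[0,0,0],0],[0.1,[0,0,0],0],[0.1,[0,0,0],0],[0.1,[0,0,0],0],[0.1,[0,0,0],0]]' | egrep "pos|ft|wid"
python3 -m crank '[[0.1,[0,0,-0.5],0],[0.1,[0,0,-2],0],[0.1,[0,0,-3],0],[0.1,[0,0,-3],0],[0.1,[0,0,-3],0]]' | egrep "pos|ft|wid"
python3 -m crank '[[0.1,[0,0,-3],0],[0.1,[0,0,-3],0],[0.1,[0,0,0],0],[0.1,[0,0,0],0],[0.1,[0,0,0],0]]' | egrep "time|pos|ft|wid"
python3 - <<'E'
from h import *
import cv2
a=snapshot("side")[190:400,270:450,::-1];b=snapshot("scene")[200:430,160:460,::-1]
cv2.imwrite("pics/z7.png",cv2.hconcat([cv2.resize(a,(320,373),interpolation=cv2.INTER_CUBIC),cv2.resize(b,(480,373),interpolation=cv2.INTER_CUBIC)]))
E
```

```text
position: [0.4539, 0.2319, 0.0335]
ft_force: [-0.0, 0.6, -1.1]
width: 0.0511
position: [0.4537, 0.2318, 0.1503]
ft_force: [0.4, 0.2, 0.4]
width: 0.0516
time_s: 34.08
position: [0.4538, 0.2319, 0.2081]
ft_force: [-0.7, 1.1, -1.0]
width: 0.0512
```

View pics/z7.png

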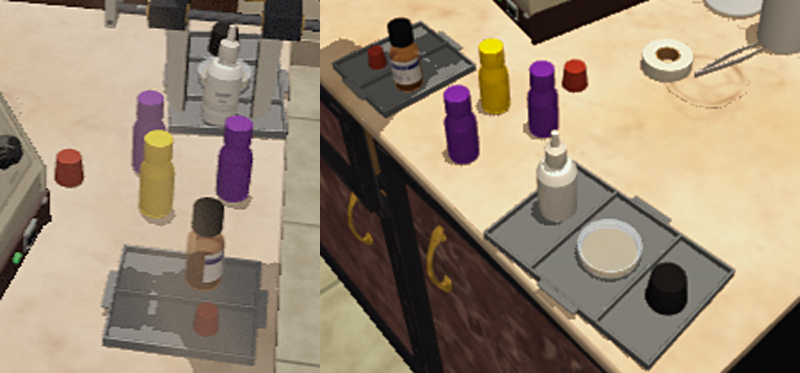

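Run:
```python
from h import *
S=camera_params("scene");D=camera_params("side")
s=lambda u,v,z:px2w(S,160+(u-320)*.625,200+v*.6166,z).round(4)
d=lambda u,v,z:px2w(D,270+u*.5625,190+v*.563,z).round(4)
def loc(p,c,a):
    e=p-np.array(c);return (np.array([[np.cos(a),np.sin(a)],[-np.sin(a),np.cos(a)]])@e).round(4)
T3=((.4595,-.092),.083);T2=((.4655,.2605),.003)
print("amber",loc(s(400,25,.089),*T2),loc(d(209,205,.089),*T2))
print("small",loc(s(376,50,.025),*T2),loc(d(206,305,.025),*T2))
print("dish",loc(s(609,243,.018),*T3));print("drop",loc(s(556,139,.116),*T3));print("large",loc(s(668,276,.033),*T3))
```

```text
amber [-0.0125 -0.0345] [-0.0128 -0.0283]
small [-0.0194  0.023 ] [-0.0191  0.0244]
dish [ 0.0005 -0.0037]
drop [-0.0073  0.0546]
large [-0.0001 -0.0709]
```

```bash
python3 -c "
from plant import arm;print(arm.hand_in())"
```

```text
the job is handed in; nothing more can be done
None
```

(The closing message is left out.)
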